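# Line up the jig's length spacers by height on their board

## Robot

A 6-joint arm with a two-finger parallel gripper is mounted at the origin on a cart in front of the work surface, level with it; the furniture and walls round the work are solid. World frame = base frame: x ahead of the robot, y to its left, z up, the work surface at z = 0. Lengths are in m, angles in degrees, forces in N, time in s.
With the tool pointing down it reaches from about 0.375 to 0.9 m from the base axis. Payload 3.1 kg.
Tool frame: the origin (TCP) lies at the very end of the fingers, on their centre line; the grasp point (between the pads) lies 19 mm behind it (bot.hold_point_z is the z of the grasp point in the tool frame, in m); z points along the fingers, y is the line along which they close (so a half turn about z gives the same grasp; the last joint's range is limited). The gripper opens to 87 mm and grips with 3 to 60 N. Pads are 19 mm wide; open, the fingers measure 117 mm over their backs; the gripper's body (75 mm by 190 mm) begins 51 mm behind the grasp point.
Start: joints at [-87.462, 30.224, 82.088, -0, 67.689, -10.227], TCP at [0.138, -0.61, 0.223] pointing down, gripper open.
Joint ranges: [-176.69, 176.69], [-43.24, 126.21], [12.49, 139.97], [-82, 262], [0, 151.66], [-163.58, 163.58]. Speed limits (degrees/s): [159.86, 159.86, 180, 180, 180, 180].

## Interface

Orientations are given as a 3x3 rotation matrix whose columns are the frame's x, y, z axes.
In Python, from rig import bot, capture, camera_model gives the robot as it stands.
- The arm moves only by the tool apply_moves, never from a script. Its argument "plan" is text: rows parted by semicolons, each of 6 numbers parted by spaces: the shift along the tool's x, y, z in units of 0.05 m (1.0 is 0.05 m), then the turn, a rotation vector about the tool's x, y, z in units of 360 degrees (1.0 is 360 degrees). In form: dx dy dz ax ay az; .... A call has 1 to 10 rows; each row shifts and turns the commanded pose from where the row before left it, along the tool's axes as they then stand; what a row does not reach is not made up. A row lasts 1/12 s, in which the tool goes at most 41.7 mm and 7.16 degrees, less where a joint would pass 70% of its speed; a pose out of reach is approached as far as the arm can. A call with a number of a shift or a turn outside -1 to 1 is refused whole. A call with a gripper value outside its range is refused whole. "gripper" is the gripper command: -1 is shut, 1 is fully open, values between are in proportion, set as the call begins (left out, the last holds). The fingers move at their own pace and stop on an object; the grip force is fixed at half the most. Time passes only in rows, so rows that do not move let the fingers close. It gives the time, the measured TCP pose, the force, the opening and the grip force at its end, in the units of the state.
- bot.read_state(): the state, without advancing time (a new reading comes with each control period).
- capture(name): name is "scene" or "side" or "wrist"; returns the picture (400x640x3 uint8, red, green, blue); there is no depth.
- camera_model(name): a dict with "vertical_fov" (degrees; the focal length in pixels is half the picture's height over the tangent of half this angle, whatever the lens; pixels are square), "cx", "cy" (the principal point, pixels), "position" and "rotation" of the camera in the world; the wrist camera has in their place "hand_eye" (4x4, takes a point from camera to tool coordinates, whose origin is the TCP and whose axes are the flange's). Camera axes: x right, y down, z forward; pixel columns grow to the right and rows downward; lengths in m; the calibration is good to about 2 mm. The wrist camera is an equidistant fisheye: a pixel r from the principal point sees the ray r / f radians off the axis. A picture is of the moment at which its call begins: read the wrist's pose just before it. camera_model takes no time and is no camera call.
- bot.hand_in(): hands the job in; it is judged then, once.
The state is a dict: "time_s": time; "joint_positions": joint angles; "qvel": joint speeds; "tau": joint torques, N m; "position": TCP position; "tcp_rot": TCP orientation; "force": force on the tool from outside, world axes, zero at the start; "moment": the same for the moment, N m; "opening": opening from 0.0 (shut) to 1.0 (fully open); "grasp_force": force on a finger pad.
Only numpy, scipy, OpenCV 4.12 (cv2) and the standard library are available. Lean on these libraries where they do the work, as an engineer would, in place of code of your own. Each camera call takes 0.05 s, during which the arm holds its last target. There are 200 camera calls.

## Task

Put the four loose aluminium spacers of the labelling jig back on the grey board, one standing upright in the middle of each black rubber pad, in order of height: the shortest on the pad next to the upright steel stop block, then each taller one in turn, the tallest at the far end. Leave the roll of packing tape where it is.

Things in the scene. Friction and masses are not known exactly. Their poses are not given: they have to be found in the camera images.
- spacer_28: the shortest of four loose turned aluminium spacers: plain upright cylinder, 28 mm high, 30 mm diameter, about 50 g, with two fine grooves near its top and a small dark bore mark in its top face. Origin at the centre of its underside, z up along its axis. Starts standing on the bench. Carry it clear of the fixed labelling jig, 0.35 m ahead and 0.1 m left of the robot, whose lever rises to 205 mm.
- spacer_46: the second shortest of four loose turned aluminium spacers: plain upright cylinder, 46 mm high, 36 mm diameter, about 100 g, with two fine grooves near its top and a small dark bore mark in its top face. Origin at the centre of its underside, z up along its axis. Starts standing on the bench. Carry it clear of the fixed labelling jig, 0.35 m ahead and 0.1 m left of the robot, whose lever rises to 205 mm.
- spacer_64: the second tallest of four loose turned aluminium spacers: plain upright cylinder, 64 mm high, 42 mm diameter, about 170 g, with two fine grooves near its top and a small dark bore mark in its top face. Origin at the centre of its underside, z up along its axis. Starts standing on the bench. Carry it clear of the fixed labelling jig, 0.35 m ahead and 0.1 m left of the robot, whose lever rises to 205 mm.
- spacer_82: the tallest of four loose turned aluminium spacers: plain upright cylinder, 82 mm high, 48 mm diameter, about 260 g, with two fine grooves near its top and a small dark bore mark in its top face. Origin at the centre of its underside, z up along its axis. Starts standing on the bench. Carry it clear of the fixed labelling jig, 0.35 m ahead and 0.1 m left of the robot, whose lever rises to 205 mm.
- pad_a: one of four alike round black rubber pads in a straight row on a fixed grey board (the end pad, next to pad_b); 56 mm diameter, neighbours 80 mm centre to centre. Origin at the centre of its underside, 2 mm below its top; its top is 14 mm above the bench. Its y axis runs along the row, its x axis across it. The board is 92 mm wide, 376 mm long, 12 mm thick, and its top is 2 mm below the pads' tops.
- pad_b: one of four alike round black rubber pads in a straight row on a fixed grey board (between pad_a and pad_c); 56 mm diameter, neighbours 80 mm centre to centre. Origin at the centre of its underside, 2 mm below its top; its top is 14 mm above the bench. Its y axis runs along the row, its x axis across it. The board is 92 mm wide, 376 mm long, 12 mm thick, and its top is 2 mm below the pads' tops.
- pad_c: one of four alike round black rubber pads in a straight row on a fixed grey board (between pad_b and pad_d); 56 mm diameter, neighbours 80 mm centre to centre. Origin at the centre of its underside, 2 mm below its top; its top is 14 mm above the bench. Its y axis runs along the row, its x axis across it. The board is 92 mm wide, 376 mm long, 12 mm thick, and its top is 2 mm below the pads' tops.
- pad_d: one of four alike round black rubber pads in a straight row on a fixed grey board (the end pad, next to pad_c); 56 mm diameter, neighbours 80 mm centre to centre. Origin at the centre of its underside, 2 mm below its top; its top is 14 mm above the bench. Its y axis runs along the row, its x axis across it. The board is 92 mm wide, 376 mm long, 12 mm thick, and its top is 2 mm below the pads' tops.
- stop_block: upright bright steel block fixed across one end of the board, beyond either pad_a or pad_d: 60 mm across the board, 14 mm along the row, 30 mm high, rising to 42 mm above the bench; its centre is 52 mm from the centre of the end pad next to it. It marks the short end of the row. (The board's other end carries only a low dark strip 4 mm high.) Origin at the centre of its underside, z up.
- tape_roll: bystander: roll of brown packing tape lying flat, 73 mm diameter, 48 mm high; stays where it is. Origin at the centre of its underside.
Not all that is in view belongs to the job. What is shaped like the spacer_64 but blue or red is not meant.

How it is judged (in metres and radians):
At the end, for the whole second after the job is handed in: Each spacer stands upright (0.1 rad) on its own pad, axis within 12 mm of the pad's centre, in order of height from the shortest next to the stop block to the tallest farthest from it; all released and at rest; tape roll moved by no more than 25 mm (((horizontal distance between stop_block and pad_a below 0.08 m and horizontal distance between spacer_28 and pad_a below 0.012 m and horizontal distance between spacer_46 and pad_b below 0.012 m and horizontal distance between spacer_64 and pad_c below 0.012 m and horizontal distance between spacer_82 and pad_d below 0.012 m) or (horizontal distance between stop_block and pad_d below 0.08 m and horizontal distance between spacer_28 and pad_d below 0.012 m and horizontal distance between spacer_46 and pad_c below 0.012 m and horizontal distance between spacer_64 and pad_b below 0.012 m and horizontal distance between spacer_82 and pad_a below 0.012 m)) and height (world z) of spacer_28 between 0.01 and 0.018 m and angle between each of spacer_28, spacer_46, spacer_64, spacer_82's own z axis and vertical below 0.1 rad and linear speed of each of spacer_28, spacer_46, spacer_64, spacer_82 below 0.02 m/s and contact force between each of spacer_28, spacer_46, spacer_64, spacer_82 and the fingers below 0.1 N and height (world z) of spacer_46 between 0.01 and 0.018 m and height (world z) of spacer_64 between 0.01 and 0.018 m and height (world z) of spacer_82 between 0.01 and 0.018 m); the robot touches nothing.
It fails at once if the roll of packing tape is shifted by more than 25 mm (distance of tape_roll from where it was at the start of the episode above 0.025 m).
It also fails if it takes over 120 s, if anything falls off the work surface, if the arm or the gripper's body presses on something with over 40 N, if the wrist force passes 120 N, or if a joint passes its speed limit or range.

## Working session

There is one attempt and no reset: what is moved stays moved. The work goes in short steps, Python scripts to look and compute and a tool call to move; the robot and the scene stay as the last step left them, time stands still between calls to the robot, and variables do not carry over. Pictures are saved under pics/ and viewed, at most 14 in all, crops included, and the job is handed in when it is done.

Besides the shell and the picture viewer there is one more tool, called after ">>>" as a command line: name --argument value ..., lists and objects as JSON in quotes. apply_moves: Moves the arm, as the interface text tells. Its arguments: {"type":"object","properties":{"plan":{"type":"string"},"gripper":{"type":"number"}},"required":["plan"]}

```bash
ls; mkdir -p pics; python3 - <<'E'
from rig import bot,capture,camera_model
import cv2
for n in("scene","side","wrist"):
    im=capture(n); cv2.imwrite(f"pics/{n}0.png",im[:,:,::-1]); m=camera_model(n); print(n,m)
s=bot.read_state(); print(s)
E
```

```text
pics
scene {'vertical_fov': 48.13396242049209, 'cx': 315.0754219138591, 'cy': 193.73963156292456, 'position': array([0.01511913, 0.96632351, 1.0394217 ]), 'rotation': array([[-0.85828628, -0.33476917,  0.38893992],
       [-0.51306111,  0.57548296, -0.63685764],
       [-0.01062799, -0.74615613, -0.66568617]])}
side {'vertical_fov': 46.78887535471952, 'cx': 325.45415822383364, 'cy': 204.83554784514536, 'position': array([ 0.0033029 , -0.94024328,  0.9274802 ]), 'rotation': array([[ 0.85606318, -0.32208246,  0.40425082],
       [-0.51686909, -0.5312122 ,  0.6713121 ],
       [-0.00147488, -0.78363033, -0.62122567]])}
wrist {'vertical_fov': 65.70646984690485, 'cx': 322.0478850596112, 'cy': 199.47220230550295, 'hand_eye': array([[-3.11879283e-05, -9.68278580e-01, -2.49873150e-01,
         6.80665371e-02],
       [ 9.99999057e-01,  3.12932403e-04, -1.33745319e-03,
        -5.23330454e-04],
       [ 1.37322068e-03, -2.49872956e-01,  9.68277656e-01,
        -1.63952959e-01],
       [ 0.00000000e+00,  0.00000000e+00,  0.00000000e+00,
         1.00000000e+00]])}
{'time_s': 0.15, 'joint_positions': array([-8.74628123e+01,  3.02669204e+01,  8.21409376e+01, -1.76938024e-03,
        6.76894265e+01, -1.02266678e+01]), 'qvel': array([-0.00457734, -0.09419836, -0.20765921,  0.01677111,  0.00758635,
        0.08702509]), 'tau': array([ 3.90801952e-04, -4.40432560e+01, -1.76841617e+01,  6.33948483e-02,
        5.52642450e-02, -1.04994735e-04]), 'position': array([ 0.13808415, -0.60896433,  0.22178655]), 'tcp_rot': array([[ 9.75286341e-01,  2.20944660e-01, -1.03705520e-04],
       [ 2.20944516e-01, -9.75284906e-01,  1.69500477e-03],
       [ 2.73359825e-04, -1.67602817e-03, -9.99998558e-01]]), 'force': array([ 0.92118135,  0.61141534, -0.45279299]), 'moment': array([ 0.00832042,  0.00400373, -0.00860846]), 'grasp_force': 0.0, 'opening': 0.9999307271608963}
```

View pics/scene0.png

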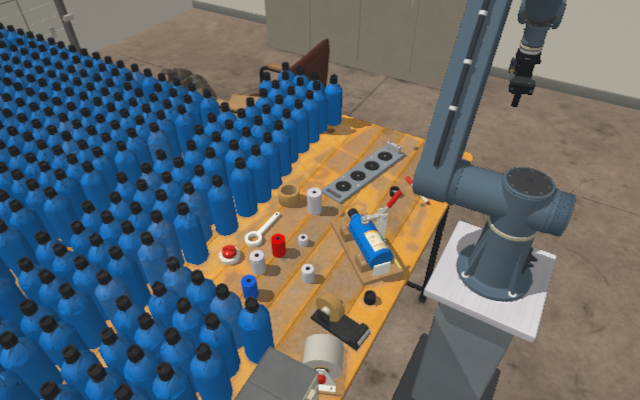

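View pics/side0.png

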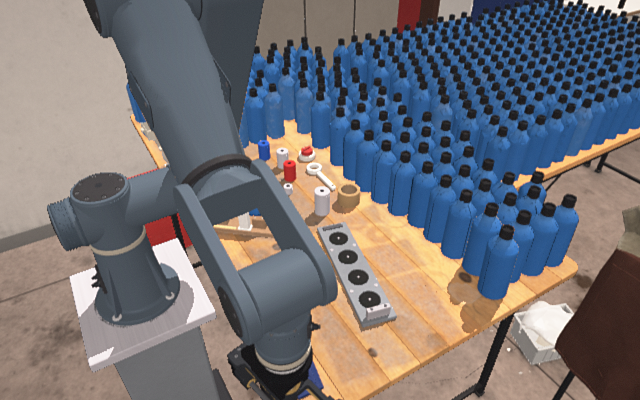

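Scene view candidates: silver cylinders at (314,201) tall, (257,262), (308,273), (304,240) small. Look-alikes are red (278,245) and blue (250,288). The tape roll is at (289,196), and the stop block is at the far (-y) end of the board near (393,147). I'll check in enlarged crops.

```bash
python3 - <<'E'
import cv2
a=cv2.imread("pics/scene0.png"); b=cv2.imread("pics/side0.png")
cv2.imwrite("pics/c1.png",cv2.resize(a[130:300,220:420],None,fx=3.5,fy=3.5,interpolation=cv2.INTER_CUBIC)[:600])
cv2.imwrite("pics/c2.png",cv2.resize(b[135:335,240:420],None,fx=3,fy=3,interpolation=cv2.INTER_CUBIC))
E
```

```text
(no output)
```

View pics/c1.png

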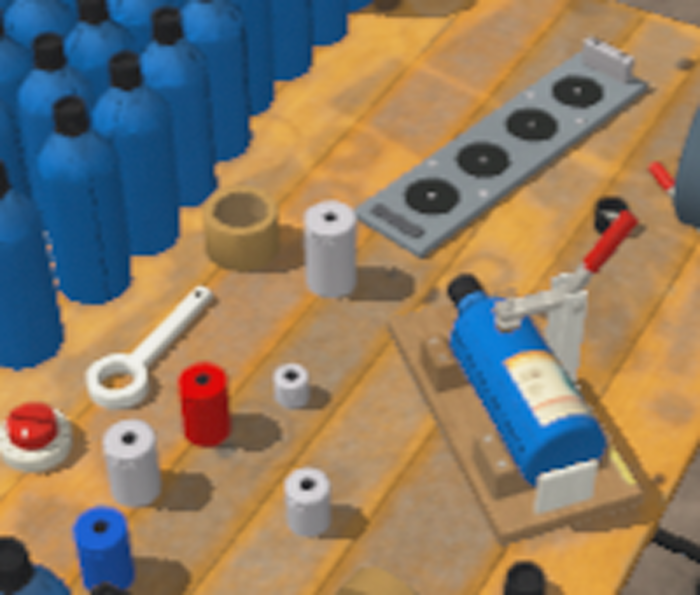

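View pics/c2.png

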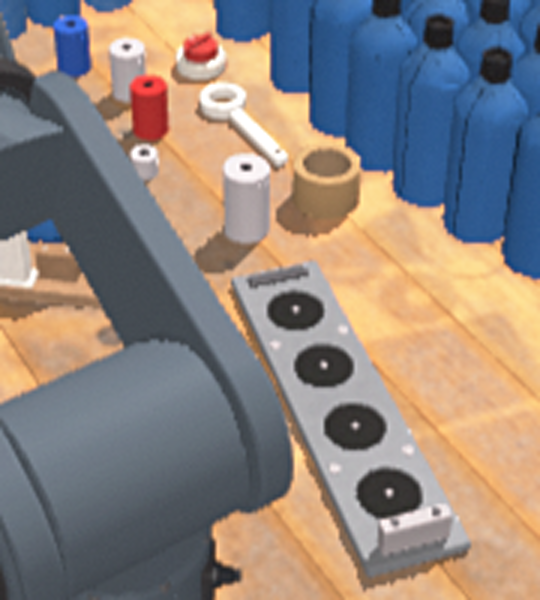

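Both crops agree: the stop block is at the -y end of the board. The four silver spacers are distinct in size (82 at (330,216) in crop 1, 64 at (129,438), 46 at (307,485), 28 at (291,371)). Next I'll locate them.

```bash
cat > h.py <<'E'
import numpy as np, cv2
from rig import bot,capture,camera_model
def ray(n,p,s=None):
    m=camera_model(n); f=200/np.tan(np.radians(m["vertical_fov"]/2))
    x=(p[0]-m["cx"])/f; y=(p[1]-m["cy"])/f
    if n!="wrist":
        d=np.array([x,y,1.]); return m["position"],m["rotation"]@d
    t=np.hypot(x,y); k=np.sin(t)/t if t>1e-9 else 1.
    d=np.array([x*k,y*k,np.cos(t)]); H=m["hand_eye"]; R=np.array(s["tcp_rot"])
    return np.array(s["position"])+R@H[:3,3], R@H[:3,:3]@d
def onz(n,p,z,s=None):
    o,d=ray(n,p,s); return (o+d*(z-o[2])/d[2])[:2]
def proj(P,s):
    m=camera_model("wrist"); f=200/np.tan(np.radians(m["vertical_fov"]/2)); H=m["hand_eye"]
    q=np.array(s["tcp_rot"]).T@(np.array(P)-s["position"]); c=H[:3,:3].T@(q-H[:3,3])
    r=np.hypot(c[0],c[1]); t=np.arctan2(r,c[2]); return np.array([m["cx"],m["cy"]])+f*t*c[:2]/r
E
python3 - <<'E'
from h import *
A={"82":(330,216,.082),"28":(291,371,.028),"64":(129,438,.064),"46":(307,485,.046),"a":(577,91,.014),"b":(531,124,.014),"c":(483,159,.014),"d":(432,196,.014),"tape":(241,212,.048)}
B={"82":(246,167,.082),"28":(144,155,.028),"64":(127,47,.064),"a":(389,492,.014),"b":(354,426,.014),"c":(324,365,.014),"d":(295,310,.014),"tape":(327,168,.048)}
for k in A:
    u,v,z=A[k]; print(k,onz("scene",((u+.5)/3.5+219.5,(v+.5)/3.5+129.5),z).round(4),end=' ')
    if k in B: u,v,z=B[k]; print(onz("side",((u+.5)/3+239.5,(v+.5)/3+134.5),z).round(4),end='')
    print()
E
```

```text
82 [0.5836 0.0423] [0.5805 0.0407]
28 [0.5395 0.1837] [0.5328 0.1805]
64 [0.5952 0.3407] [0.5941 0.3378]
46 [0.453  0.2966] 
a [ 0.498  -0.3334] [ 0.4951 -0.3381]
b [ 0.516 -0.256] [ 0.5121 -0.2607]
c [ 0.5335 -0.1785] [ 0.5312 -0.1831]
d [ 0.5512 -0.1007] [ 0.5485 -0.1054]
tape [0.6807 0.0475] [0.6764 0.034 ]
```

```bash
python3 - <<'E'
from h import *
for k,(u,v,z) in {"red":(203,380,.064),"blue":(100,527,.064),"cap":(465,285,.06),"botend":(600,430,.06),"levertip":(628,215,.205),"leverbase":(590,265,.12),"clampend":(505,310,.1),"boardTL":(392,325,0.),"boardBL":(505,540,0),"boardR":(655,495,0)}.items():
    print(k,onz("scene",(u/3.5+219.6,v/3.5+129.6),z).round(3))
E
```

```text
red [0.58  0.258]
blue [0.561 0.424]
cap [0.444 0.04 ]
botend [0.27  0.137]
levertip [0.305 0.04 ]
leverbase [0.337 0.021]
clampend [0.383 0.088]
boardTL [0.504 0.065]
boardBL [0.305 0.232]
boardR [0.218 0.128]
```

>>> apply_moves --plan "0.67 -0.43 0 0 0 0;0.67 -0.43 0 0 0 0;0.67 -0.43 0 0 0 0;0.67 -0.43 0 0 0 0;0.67 -0.43 0 0 0 0;0.67 -0.43 0 0 0 0;0.67 -0.43 0 0 0 0;0.67 -0.43 0 0 0 0;0.67 -0.43 0 0 0 0;0.67 -0.43 0 0 0 0" --gripper 1

```text
time_s: 0.98
position: [0.4183, -0.3241, 0.2225]
tcp_rot: [[0.975, 0.221, -0.0], [0.221, -0.975, 0.0], [-0.0, -0.0, -1.0]]
force: [0.6, -0.8, -0.0]
opening: 1.001
grasp_force: 0.0
```

>>> apply_moves --plan "0.6 -0.4 0 0 0 0;0.67 -0.43 0 0 0 0;0.67 -0.43 0 0 0 0;0 0 0 0 0 -0.0198;0 0 0 0 0 -0.0198;0 0 0 0 0 -0.0198;0 0 0 0 0 -0.0198;0 0 0 0 0 -0.0198;0 0 0 0 0 -0.0198;0 0 0 0 0 -0.0198"

```text
time_s: 1.82
position: [0.4978, -0.2427, 0.2222]
tcp_rot: [[0.454, 0.891, -0.001], [0.891, -0.454, 0.0], [0.0, -0.001, -1.0]]
force: [-0.2, -0.5, -0.0]
opening: 1.0
grasp_force: 0.0
```

>>> apply_moves --plan "0 0 0 0 0 -0.0198;0 0 0 0 0 -0.0198;0 0 0 0 0 0;0 0 0 0 0 0"

```text
time_s: 2.15
position: [0.4979, -0.2428, 0.2223]
tcp_rot: [[0.229, 0.973, -0.0], [0.973, -0.229, 0.0], [0.0, -0.0, -1.0]]
force: [-0.5, -0.4, 0.3]
opening: 1.0
grasp_force: 0.0
```

```bash
cat >> h.py <<'E'
def shot(name):
    s=bot.read_state(); im=capture("wrist"); cv2.imwrite(f"pics/{name}.png",im[:,:,::-1]); return s,im
def blob(im,P,z,s,win=14,rmin=0,thr=60):
    """dark blob nearest the expected point -> world xy"""
    u,v=proj((P[0],P[1],z),s).round().astype(int); x0,y0=max(u-win,0),max(v-win,0)
    g=im[y0:v+win+1,x0:u+win+1].max(2); n,l,st,c=cv2.connectedComponentsWithStats((g<thr).astype(np.uint8))
    out=[]
    for i in range(1,n):
        p=c[i]+[x0,y0]; out.append((st[i,4],p.round(1),onz("wrist",p,z,s).round(4)))
    return (u,v),[o for o in out if o[0]>rmin]
E
python3 - <<'E'
from h import *
s,im=shot("w1"); print(s["position"],s["tcp_rot"],s["time_s"],s["joint_positions"])
for P in [(.4966,-.3357),(.514,-.2583),(.5323,-.1808),(.5498,-.103)]: print(blob(im,P,.014,s,35,60))
E
```

```text
[ 0.49787937 -0.24280704  0.22231282] [[ 2.29496739e-01  9.73309338e-01 -4.24418330e-04]
 [ 9.73309397e-01 -2.29496595e-01  3.62768242e-04]
 [ 2.55683155e-04 -4.96344478e-04 -9.99999844e-01]] 2.15 [-3.75581498e+01  2.47764590e+01  9.23794591e+01  1.85839766e-03
  6.28760291e+01 -2.42915562e+01]
((np.int64(338), np.int64(247)), [])
((np.int64(338), np.int64(187)), [])
((np.int64(339), np.int64(122)), [])
((np.int64(338), np.int64(57)), [])
```

View pics/w1.png

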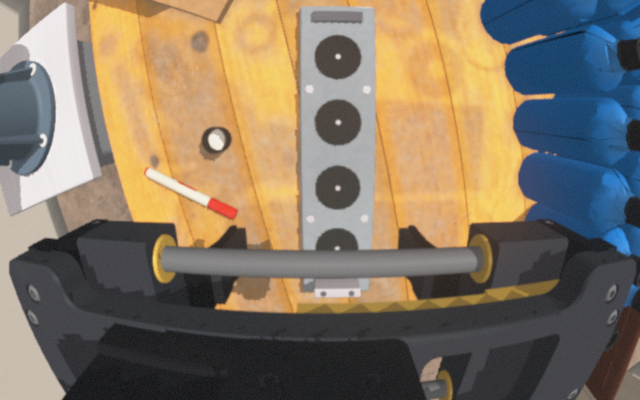

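The wrist view shows the pads with white centre dots at (338,56), (338,122), (338,188) and (337,248), within about a pixel of my estimates. The stop block is at (337,290), next to the lowest pad.

```bash
python3 - <<'E'
from h import *
im=cv2.imread("pics/w1.png"); s=bot.read_state()
for P in [(338,56),(338,122),(338,188),(337,248)]:
    x,y=P; g=im[y-7:y+8,x-7:x+8].min(2).astype(float); w=np.clip(g-110,0,None); Y,X=np.mgrid[-7:8,-7:8]
    p=(x+(w*X).sum()/w.sum(),y+(w*Y).sum()/w.sum()) if w.sum()>0 else P
    print(np.round(p,1),onz("wrist",p,.014,s).round(4))
E
```

```text
[337.6  56.1] [ 0.5495 -0.1022]
[337.7 121.9] [ 0.5313 -0.1805]
[337.4 187.8] [ 0.513  -0.2589]
[336.9 248.8] [ 0.4948 -0.3382]
```

>>> apply_moves --plan "0.77 -0.11 0 0 0 0;0.77 -0.11 0 0 0 0;0.77 -0.11 0 0 0 0;0.77 -0.11 0 0 0 0;0.77 -0.11 0 0 0 0;0.77 -0.11 0 0 0 0;0.77 -0.11 0 0 0 0;0.77 -0.11 0 0 0 0;0.77 -0.11 0 0 0 0;0.77 -0.11 0 0 0 0"

```text
time_s: 3.03
position: [0.5314, 0.1465, 0.2226]
tcp_rot: [[0.229, 0.973, 0.0], [0.973, -0.229, -0.0], [0.0, 0.0, -1.0]]
force: [0.7, -0.6, 0.4]
opening: 1.001
grasp_force: 0.0
```

>>> apply_moves --plan "0.75 -0.11 0 0 0 0;0 0 0 0 0 0;0 0 0 0 0 0"

```text
time_s: 3.28
position: [0.5344, 0.1843, 0.2224]
tcp_rot: [[0.224, 0.975, -0.0], [0.975, -0.224, -0.0], [-0.0, 0.0, -1.0]]
force: [-0.1, -0.2, 0.0]
opening: 1.002
grasp_force: 0.0
```

```bash
python3 - <<'E'
from h import *
s,im=shot("w2"); print(s["position"],s["time_s"])
for P,z in [((.536,.182),.028),((.582,.0415),.082),((.5945,.339),.064),((.453,.2966),.046)]: print(proj((*P,z),s),blob(im,P,z,s,12,2,70))
E
```

```text
[0.53439865 0.18430822 0.22238341] 3.2833
[324.15012312 181.69180184] ((np.int64(324), np.int64(182)), [])
[389.44316579 298.04521299] ((np.int64(389), np.int64(298)), [(np.int32(21), array([388. , 297.9]), array([0.5804, 0.0422]))])
[345.5059337  32.5018031] ((np.int64(346), np.int64(33)), [])
[228.80522197 103.91898598] ((np.int64(229), np.int64(104)), [])
```

View pics/w2.png

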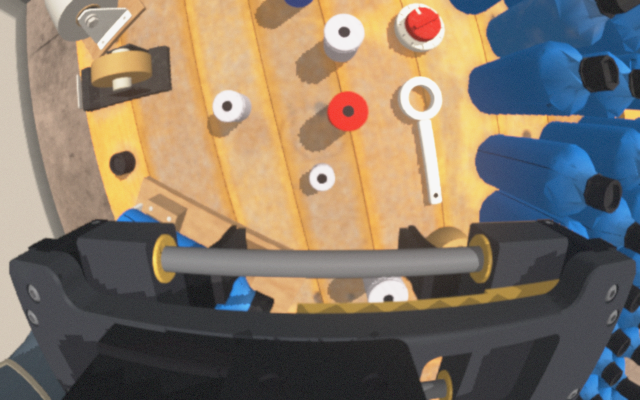

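The wrist view shows the bores of spacer_28 (322,178), 46 (227,106), 64 (344,32) and 82 (388,298). The red look-alike is at (348,111).

```bash
cat >> h.py <<'E'
def step(P,s):
    "shift to world point in 0.05 m units along tool axes"
    return (np.array(s["tcp_rot"]).T@(np.array(P)-s["position"])/.05).round(2)
E
python3 - <<'E'
from h import *
im=cv2.imread("pics/w2.png"); s=bot.read_state()
for n,P,z in [("28",(322,178),.028),("46",(227,106),.046),("64",(344,32),.064),("82",(388,298),.082)]:
    x,y=P; g=im[y-8:y+9,x-8:x+9].max(2).astype(float); w=np.clip(120-g,0,None); Y,X=np.mgrid[-8:9,-8:9]
    p=(x+(w*X).sum()/w.sum(),y+(w*Y).sum()/w.sum())
    q=onz("wrist",p,z,s); print(n,np.round(p,1),q.round(4),step((*q,.1),s))
print(step((.5344,.184,.004),s))
E
```

```text
28 [321.5 178.4] [0.5337 0.185 ] [ 0.04 -0.02  2.45]
46 [226.6 105.7] [0.45  0.294] [ 1.79 -2.14  2.45]
64 [343.8  31.5] [0.5931 0.3388] [3.31 0.44 2.44]
82 [388.  298.1] [0.58   0.0403] [-2.57  1.53  2.45]
[ 0.03 -0.    4.37]
```

>>> apply_moves --plan "0.04 -0.02 0.6 0 0 0;0 0 0.6 0 0 0;0 0 0.6 0 0 0;0 0 0.6 0 0 0;0 0 0.6 0 0 0;0 0 0.6 0 0 0;0 0 0.4 0 0 0;0 0 0.2 0 0 0;0 0 0.13 0 0 0;0 0 0 0 0 0"

```text
time_s: 4.17
position: [0.534, 0.1833, 0.0053]
tcp_rot: [[0.228, 0.974, -0.002], [0.974, -0.228, -0.0], [-0.001, -0.001, -1.0]]
force: [-0.7, -0.0, 0.6]
opening: 0.999
grasp_force: 0.0
```

>>> apply_moves --plan "0 0 0 0 0 0;0 0 0 0 0 0;0 0 0 0 0 0;0 0 0 0 0 0;0 0 0 0 0 0;0 0 0 0 0 0;0 0 0 0 0 0;0 0 0 0 0 0;0 0 0 0 0 0;0 0 0 0 0 0" --gripper -1

```text
time_s: 5.0
position: [0.5342, 0.1845, 0.006]
tcp_rot: [[0.226, 0.974, -0.0], [0.974, -0.226, -0.0], [-0.0, -0.0, -1.0]]
force: [0.6, 0.7, 0.1]
opening: 0.332
grasp_force: 30.0
```

>>> apply_moves --plan "0 0 -0.3 0 0 0;0 0 -0.6 0 0 0;0 0 -0.7 0 0 0;0 0 -0.7 0 0 0;0 0 -0.7 0 0 0;0 0 -0.7 0 0 0;0 0 -0.6 0 0 0;-0.4 0.06 0 0 0 0;-0.78 0.12 0 0 0 0;-0.78 0.12 0 0 0 0"

```text
time_s: 5.83
position: [0.5265, 0.0856, 0.2219]
tcp_rot: [[0.223, 0.975, 0.002], [0.975, -0.223, -0.0], [0.0, 0.002, -1.0]]
force: [0.3, -1.0, -0.2]
opening: 0.332
grasp_force: 30.0
```

>>> apply_moves --plan "-0.78 0.12 0 0 0 0;-0.78 0.12 0 0 0 0;-0.78 0.12 0 0 0 0;-0.78 0.12 0 0 0 0;-0.78 0.12 0 0 0 0;-0.78 0.12 0 0 0 0;-0.78 0.12 0 0 0 0;-0.78 0.12 0 0 0 0;-0.78 0.12 0 0 0 0;-0.78 0.12 0 0 0 0"

```text
time_s: 6.67
position: [0.496, -0.3095, 0.2208]
tcp_rot: [[0.227, 0.974, -0.0], [0.974, -0.227, 0.001], [0.001, -0.001, -1.0]]
force: [0.2, 0.1, -0.6]
opening: 0.339
grasp_force: 30.0
```

>>> apply_moves --plan "-0.58 0.09 0 0 0 0;0 0 0 0 0 0;0 0 0 0 0 0"

```text
time_s: 6.92
position: [0.4939, -0.3387, 0.2204]
tcp_rot: [[0.23, 0.973, -0.001], [0.973, -0.23, 0.001], [0.001, -0.001, -1.0]]
force: [0.4, 0.9, -1.1]
opening: 0.336
grasp_force: 30.0
```

```bash
python3 - <<'E'
from h import *
s=bot.read_state(); print(s["position"],s["grasp_force"],s["opening"],step((.4948,-.337,.0210),s))
E
```

```text
[ 0.49389244 -0.33870869  0.22039997] 29.99995204154402 0.33644288448207854 [0.03 0.01 3.99]
```

>>> apply_moves --plan "0.03 0.01 0.6 0 0 0;0 0 0.7 0 0 0;0 0 0.7 0 0 0;0 0 0.7 0 0 0;0 0 0.7 0 0 0;0 0 0.3 0 0 0;0 0 0.15 0 0 0;0 0 0.1 0 0 0;0 0 0.03 0 0 0;0 0 0 0 0 0"

```text
time_s: 7.75
position: [0.4962, -0.3358, 0.023]
tcp_rot: [[0.226, 0.974, 0.001], [0.974, -0.226, -0.001], [-0.001, 0.001, -1.0]]
force: [0.1, -0.1, -0.6]
opening: 0.335
grasp_force: 30.0
```

>>> apply_moves --plan "0 0 0 0 0 0;0 0 0 0 0 0"

```text
time_s: 7.92
position: [0.4962, -0.3364, 0.0235]
tcp_rot: [[0.226, 0.974, 0.002], [0.974, -0.226, -0.002], [-0.001, 0.002, -1.0]]
force: [0.8, -0.7, 0.1]
opening: 0.335
grasp_force: 30.0
```

>>> apply_moves --plan "0 0 0.04 0 0 0;0 0 0.02 0 0 0;0 0 0 0 0 0"

```text
time_s: 8.17
position: [0.4959, -0.3362, 0.02]
tcp_rot: [[0.227, 0.974, 0.001], [0.974, -0.227, -0.001], [-0.001, 0.001, -1.0]]
force: [-0.4, 0.5, 4.9]
opening: 0.335
grasp_force: 30.0
```

>>> apply_moves --plan "0 0 0 0 0 0;0 0 0 0 0 0;0 0 0 0 0 0;0 0 0 0 0 0;0 0 0 0 0 0;0 0 0 0 0 0;0 0 0 0 0 0;0 0 0 0 0 0" --gripper 0.6

```text
time_s: 8.83
position: [0.4954, -0.3357, 0.0189]
tcp_rot: [[0.226, 0.974, -0.0], [0.974, -0.226, 0.0], [0.0, -0.0, -1.0]]
force: [0.3, 0.9, -0.2]
opening: 0.779
grasp_force: 0.0
```

>>> apply_moves --plan "0 0 -0.3 0 0 0;0 0 -0.6 0 0 0;0 0 -0.7 0 0 0;0 0 -0.7 0 0 0;0 0 -0.7 0 0 0;0 0 -0.6 0 0 0;0 0 -0.4 0 0 0;0 0 0 0 0 0;0 0 0 0 0 0" --gripper 1

```text
time_s: 9.58
position: [0.4959, -0.3361, 0.2204]
tcp_rot: [[0.226, 0.974, 0.002], [0.974, -0.226, -0.002], [-0.002, 0.003, -1.0]]
force: [0.7, -0.6, -0.1]
opening: 0.994
grasp_force: 0.0
```

```bash
cat >> h.py <<'E'
def bore(im,P,z,s,win=9):
    x,y=proj((*P,z),s).round().astype(int); g=im[y-win:y+win+1,x-win:x+win+1].max(2).astype(float); w=np.clip(90-g,0,None)
    Y,X=np.mgrid[-win:win+1,-win:win+1]
    if w.sum()==0: return None
    p=(x+(w*X).sum()/w.sum(),y+(w*Y).sum()/w.sum()); return np.round(p,1),onz("wrist",p,z,s).round(4)
E
python3 - <<'E'
from h import *
s,im=shot("w3"); print(s["position"],s["time_s"],step((.450,.294,.222),s),s["force"])
print(proj((.4948,-.337,.042),s),bore(im,(.4948,-.337),.042,s,5))
x,y=proj((.4948,-.337,.042),s).astype(int)
cv2.imwrite("pics/w3c.png",cv2.resize(im[130:330,230:450,::-1],None,fx=2,fy=2))
E
```

```text
[ 0.49589326 -0.33613637  0.22044743] 9.5833 [12.07 -3.75 -0.06] [ 0.65320906 -0.57546444 -0.05753198]
[321.19837986 183.48725556] (array([321.6, 180.9]), array([ 0.4959, -0.3342]))
```

View pics/w3c.png

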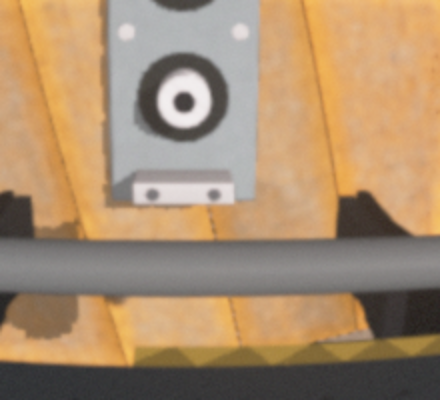

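spacer_28 stands centred on pad_a: its bore is at (184,101) in the crop, within about 3 mm of the pad centre. On to spacer_46.

>>> apply_moves --plan "0.76 -0.24 0 0 0 0;0.76 -0.24 0 0 0 0;0.76 -0.24 0 0 0 0;0.76 -0.24 0 0 0 0;0.76 -0.24 0 0 0 0;0.76 -0.24 0 0 0 0;0.76 -0.24 0 0 0 0;0.76 -0.24 0 0 0 0;0.76 -0.24 0 0 0 0;0.76 -0.24 0 0 0 0"

```text
time_s: 10.47
position: [0.4627, 0.0634, 0.2173]
tcp_rot: [[0.227, 0.974, -0.004], [0.974, -0.227, 0.0], [-0.0, -0.004, -1.0]]
force: [0.4, 0.3, -0.4]
opening: 0.999
grasp_force: 0.0
```

>>> apply_moves --plan "0.76 -0.24 0 0 0 0;0.76 -0.24 0 0 0 0;0.76 -0.24 0 0 0 0;0.76 -0.24 0 0 0 0;0.76 -0.24 0 0 0 0;0.67 -0.15 0 0 0 0;0 0 0 0 0 0;0 0 0 0 0 0"

```text
time_s: 11.13
position: [0.4478, 0.2956, 0.217]
tcp_rot: [[0.222, 0.975, -0.004], [0.975, -0.223, -0.002], [-0.003, -0.003, -1.0]]
force: [0.3, 0.1, -0.8]
opening: 1.001
grasp_force: 0.0
```

```bash
python3 - <<'E'
from h import *
s,im=shot("w4"); print(s["position"],s["time_s"])
for n,P,z in [("46",(.45,.294),.046),("64",(.593,.338),.064)]:
    b=bore(im,P,z,s); print(n,b,step((*b[1],.015),s))
E
```

```text
[0.44784383 0.2955817  0.21699976] 11.1333
46 (array([325.5, 183.9]), array([0.4506, 0.2947])) [0.01 0.07 4.04]
64 (array([446.8, 119. ]), array([0.5934, 0.3397])) [1.52 2.65 4.03]
```

>>> apply_moves --plan "0.01 0.07 0.5 0 0 0;0 0 0.6 0 0 0;0 0 0.6 0 0 0;0 0 0.6 0 0 0;0 0 0.6 0 0 0;0 0 0.6 0 0 0;0 0 0.4 0 0 0;0 0 0.2 0 0 0;0 0 0 0 0 0;0 0 0 0 0 0"

```text
time_s: 12.02
position: [0.4529, 0.2931, 0.0139]
tcp_rot: [[0.228, 0.974, -0.001], [0.974, -0.228, -0.001], [-0.001, -0.001, -1.0]]
force: [0.2, 0.1, 0.8]
opening: 1.002
grasp_force: 0.0
```

>>> apply_moves --plan "0 0 0 0 0 0;0 0 0 0 0 0;0 0 0 0 0 0;0 0 0 0 0 0;0 0 0 0 0 0;0 0 0 0 0 0;0 0 0 0 0 0;0 0 0 0 0 0;0 0 0 0 0 0;0 0 0 0 0 0" --gripper -1

```text
time_s: 12.85
position: [0.4527, 0.2942, 0.014]
tcp_rot: [[0.226, 0.974, -0.001], [0.974, -0.226, -0.0], [-0.0, -0.001, -1.0]]
force: [-0.5, 1.0, 1.2]
opening: 0.408
grasp_force: 30.0
```

>>> apply_moves --plan "0 0 -0.3 0 0 0;0 0 -0.6 0 0 0;0 0 -0.7 0 0 0;0 0 -0.7 0 0 0;0 0 -0.7 0 0 0;0 0 -0.7 0 0 0;0 0 -0.5 0 0 0;0 0 -0.3 0 0 0;0 0 0 0 0 0"

```text
time_s: 13.6
position: [0.455, 0.2951, 0.2428]
tcp_rot: [[0.226, 0.974, 0.008], [0.974, -0.226, 0.003], [0.005, 0.007, -1.0]]
force: [0.4, 0.3, -1.0]
opening: 0.402
grasp_force: 30.0
```

```bash
python3 - <<'E'
from h import *
s=bot.read_state(); print(s["position"],s["tcp_rot"].round(3),s["opening"]*87,step((.513,-.2588,.222),s))
E
```

```text
[0.45503626 0.29509356 0.24279696] [[ 0.226  0.974  0.008]
 [ 0.974 -0.226  0.003]
 [ 0.005  0.007 -1.   ]] 34.992873248686514 [-10.53   3.63   0.39]
```

>>> apply_moves --plan "-0.75 0.26 0 0 0 0;-0.75 0.26 0 0 0 0;-0.75 0.26 0 0 0 0;-0.75 0.26 0 0 0 0;-0.75 0.26 0 0 0 0;-0.75 0.26 0 0 0 0;-0.75 0.26 0 0 0 0;-0.75 0.26 0 0 0 0;-0.75 0.26 0 0 0 0;-0.75 0.26 0 0 0 0"

```text
time_s: 14.43
position: [0.4935, -0.1021, 0.2373]
tcp_rot: [[0.227, 0.974, -0.003], [0.974, -0.227, 0.001], [0.001, -0.003, -1.0]]
force: [1.1, 1.2, -0.3]
opening: 0.407
grasp_force: 30.0
```

>>> apply_moves --plan "-0.75 0.26 0 0 0 0;-0.75 0.26 0 0 0 0;-0.75 0.26 0 0 0 0;-0.78 0.25 0 0 0 0;0 0 0 0 0 0;0 0 0 0 0 0"

```text
time_s: 14.93
position: [0.5097, -0.2616, 0.2368]
tcp_rot: [[0.23, 0.973, -0.002], [0.973, -0.23, 0.002], [0.001, -0.003, -1.0]]
force: [-0.8, 0.4, -0.2]
opening: 0.41
grasp_force: 30.0
```

```bash
python3 - <<'E'
from h import *
s=bot.read_state(); print(s["position"],s["tcp_rot"].round(3),step((.513,-.2588,.031),s))
E
```

```text
[ 0.50969065 -0.26164811  0.23682402] [[ 0.23   0.973 -0.002]
 [ 0.973 -0.23   0.002]
 [ 0.001 -0.003 -1.   ]] [0.06 0.06 4.12]
```

>>> apply_moves --plan "0.06 0.06 0.6 0 0 0;0 0 0.7 0 0 0;0 0 0.7 0 0 0;0 0 0.7 0 0 0;0 0 0.7 0 0 0;0 0 0.4 0 0 0;0 0 0.2 0 0 0;0 0 0.06 0 0 0;0 0 0 0 0 0;0 0 0 0 0 0"

```text
time_s: 15.77
position: [0.5149, -0.2574, 0.0371]
tcp_rot: [[0.226, 0.974, 0.002], [0.974, -0.226, -0.001], [-0.001, 0.002, -1.0]]
force: [0.4, 0.3, -0.3]
opening: 0.411
grasp_force: 30.0
```

>>> apply_moves --plan "0 0 0.02 0 0 0;0 0 0 0 0 0;0 0 0 0 0 0"

```text
time_s: 16.02
position: [0.5147, -0.2579, 0.0363]
tcp_rot: [[0.226, 0.974, 0.002], [0.974, -0.226, -0.001], [-0.001, 0.002, -1.0]]
force: [-0.3, 0.6, -0.9]
opening: 0.408
grasp_force: 30.0
```

Lower about 8 mm to contact.

>>> apply_moves --plan "0 0 0.1 0 0 0;0 0 0.02 0 0 0;0 0 0.02 0 0 0;0 0 0 0 0 0"

```text
time_s: 16.35
position: [0.514, -0.2574, 0.0281]
tcp_rot: [[0.226, 0.974, -0.0], [0.974, -0.226, 0.0], [0.0, -0.0, -1.0]]
force: [0.3, -0.1, 0.8]
opening: 0.406
grasp_force: 30.0
```

>>> apply_moves --plan "0 0 0.02 0 0 0;0 0 0 0 0 0"

```text
time_s: 16.52
position: [0.514, -0.2574, 0.028]
tcp_rot: [[0.226, 0.974, -0.0], [0.974, -0.226, 0.0], [0.0, -0.0, -1.0]]
force: [-2.0, 1.5, 8.1]
opening: 0.405
grasp_force: 30.0
```

>>> apply_moves --plan "0 0 0 0 0 0;0 0 0 0 0 0;0 0 0 0 0 0;0 0 0 0 0 0;0 0 0 0 0 0;0 0 0 0 0 0;0 0 0 0 0 0;0 0 0 0 0 0" --gripper 0.7

```text
time_s: 17.18
position: [0.5141, -0.2574, 0.0269]
tcp_rot: [[0.226, 0.974, -0.0], [0.974, -0.226, 0.0], [0.0, -0.0, -1.0]]
force: [-0.0, -0.9, -0.5]
opening: 0.83
grasp_force: 0.0
```

>>> apply_moves --plan "0 0 -0.3 0 0 0;0 0 -0.6 0 0 0;0 0 -0.7 0 0 0;0 0 -0.7 0 0 0;0 0 -0.7 0 0 0;0 0 -0.6 0 0 0;0 0 -0.4 0 0 0;0 0 0 0 0 0;0 0 0 0 0 0" --gripper 1

```text
time_s: 17.93
position: [0.5146, -0.2578, 0.2283]
tcp_rot: [[0.226, 0.974, 0.002], [0.974, -0.226, -0.002], [-0.001, 0.003, -1.0]]
force: [-1.0, -0.1, -0.8]
opening: 0.998
grasp_force: 0.0
```

```bash
python3 - <<'E'
from h import *
s,im=shot("w5"); print(s["position"],s["time_s"],step((.5932,.3388,.222),s))
print(bore(im,(.513,-.2588),.06,s,4),bore(im,(.4955,-.335),.042,s,4))
E
```

```text
[ 0.51459631 -0.25777862  0.22834056] 17.9333 [11.98 -1.17  0.11]
(array([321. , 184.6]), array([ 0.5135, -0.2577])) (array([321. , 245.2]), array([ 0.4955, -0.3348]))
```

```bash
python3 - <<'E'
from h import *
s=dict(position=np.array([.5344,.1843,.2224]),tcp_rot=np.array([[.224,.975,0],[.975,-.224,0],[0,0,-1]]))
for p in [(470,85),(476,165),(482,220),(453,5),(437,30)]: print(p,onz("wrist",p,0,s).round(3))
for b,c in [((193,262),(190,208)),((222,234),(219,178)),((247,208),(238,145))]:
    B=onz("scene",b,0); o,d=ray("scene",c); t=((B-o[:2])@d[:2])/(d[:2]@d[:2]); print(B.round(3),"height",(o+d*t)[2].round(3))
E
```

```text
(470, 85) [0.754 0.263]
(476, 165) [0.743 0.155]
(482, 220) [0.746 0.073]
(453, 5) [0.758 0.377]
(437, 30) [0.724 0.343]
[0.781 0.419] height 0.211
[0.779 0.286] height 0.225
[0.784 0.149] height 0.259
```

>>> apply_moves --plan "0.75 -0.07 0 0 0 0;0.75 -0.07 0 0 0 0;0.75 -0.07 0 0 0 0;0.75 -0.07 0 0 0 0;0.75 -0.07 0 0 0 0;0.75 -0.07 0 0 0 0;0.75 -0.07 0 0 0 0;0.75 -0.07 0 0 0 0;0.75 -0.07 0 0 0 0;0.75 -0.07 0 0 0 0"

```text
time_s: 18.82
position: [0.5635, 0.1175, 0.2247]
tcp_rot: [[0.226, 0.974, -0.005], [0.974, -0.226, -0.0], [-0.001, -0.005, -1.0]]
force: [1.2, 0.1, 0.8]
opening: 1.0
grasp_force: 0.0
```

>>> apply_moves --plan "0.75 -0.08 0 0 0 0;0.75 -0.08 0 0 0 0;0.75 -0.08 0 0 0 0;0.75 -0.08 0 0 0 0;0.75 -0.08 0 0 0 0;0.73 -0.07 0 0 0 0;0 0 0 0 0 0;0 0 0 0 0 0"

```text
time_s: 19.48
position: [0.5912, 0.3408, 0.2239]
tcp_rot: [[0.223, 0.975, -0.004], [0.975, -0.223, -0.002], [-0.003, -0.004, -1.0]]
force: [0.3, -0.8, 0.4]
opening: 1.004
grasp_force: 0.0
```

```bash
python3 - <<'E'
from h import *
s,im=shot("w6"); print(s["position"],s["time_s"])
b=bore(im,(.593,.339),.064,s); print(b,step((*b[1],.033),s))
E
```

```text
[0.59117832 0.34076969 0.22394038] 19.4833
(array([324.3, 186.4]), array([0.5925, 0.3398])) [-0.    0.04  3.82]
```

>>> apply_moves --plan "0 0.04 0.5 0 0 0;0 0 0.6 0 0 0;0 0 0.6 0 0 0;0 0 0.6 0 0 0;0 0 0.6 0 0 0;0 0 0.5 0 0 0;0 0 0.3 0 0 0;0 0 0.12 0 0 0;0 0 0 0 0 0;0 0 0 0 0 0"

```text
time_s: 20.37
position: [0.595, 0.3377, 0.0362]
tcp_rot: [[0.228, 0.974, -0.0], [0.974, -0.228, -0.0], [-0.0, -0.0, -1.0]]
force: [0.7, 0.2, 0.5]
opening: 1.001
grasp_force: 0.0
```

>>> apply_moves --plan "0 0 0 0 0 0;0 0 0 0 0 0;0 0 0 0 0 0;0 0 0 0 0 0;0 0 0 0 0 0;0 0 0 0 0 0;0 0 0 0 0 0;0 0 0 0 0 0;0 0 0 0 0 0" --gripper -1

```text
time_s: 21.12
position: [0.5944, 0.3389, 0.0361]
tcp_rot: [[0.226, 0.974, -0.001], [0.974, -0.226, 0.0], [-0.0, -0.001, -1.0]]
force: [-1.7, -0.0, 1.1]
opening: 0.472
grasp_force: 30.0
```

>>> apply_moves --plan "0 0 -0.3 0 0 0;0 0 -0.6 0 0 0;0 0 -0.7 0 0 0;0 0 -0.7 0 0 0;0 0 -0.7 0 0 0;0 0 -0.7 0 0 0;0 0 -0.5 0 0 0;0 0 -0.3 0 0 0;0 0 0 0 0 0"

```text
time_s: 21.87
position: [0.5969, 0.3397, 0.2658]
tcp_rot: [[0.226, 0.974, 0.009], [0.974, -0.226, 0.003], [0.005, 0.008, -1.0]]
force: [1.1, 0.6, -1.2]
opening: 0.475
grasp_force: 30.0
```

```bash
python3 - <<'E'
from h import *
s=bot.read_state(); print(s["position"],s["tcp_rot"].round(3),s["opening"]*87,step((.5313,-.1805,.26),s))
E
```

```text
[0.59689172 0.33965609 0.26584404] [[ 0.226  0.974  0.009]
 [ 0.974 -0.226  0.003]
 [ 0.005  0.008 -1.   ]] 41.35602239072463 [-10.43   1.07   0.07]
```

>>> apply_moves --plan "-0.75 0.07 0 0 0 0;-0.75 0.07 0 0 0 0;-0.75 0.07 0 0 0 0;-0.75 0.07 0 0 0 0;-0.75 0.07 0 0 0 0;-0.75 0.07 0 0 0 0;-0.75 0.08 0 0 0 0;-0.75 0.08 0 0 0 0;-0.75 0.08 0 0 0 0;-0.75 0.08 0 0 0 0"

```text
time_s: 22.7
position: [0.5442, -0.0363, 0.2592]
tcp_rot: [[0.226, 0.974, -0.003], [0.974, -0.226, 0.001], [0.0, -0.003, -1.0]]
force: [1.1, -0.1, -1.0]
opening: 0.473
grasp_force: 30.0
```

>>> apply_moves --plan "-0.75 0.08 0 0 0 0;-0.75 0.08 0 0 0 0;-0.75 0.08 0 0 0 0;-0.68 0.08 0 0 0 0;0 0 0 0 0 0;0 0 0 0 0 0"

```text
time_s: 23.2
position: [0.5272, -0.1827, 0.2592]
tcp_rot: [[0.23, 0.973, -0.003], [0.973, -0.23, 0.002], [0.001, -0.003, -1.0]]
force: [-0.4, 1.0, -1.6]
opening: 0.471
grasp_force: 30.0
```

```bash
python3 - <<'E'
from h import *
s=bot.read_state(); print(s["position"],s["tcp_rot"].round(3),step((.5313,-.1805,.053),s))
E
```

```text
[ 0.52715628 -0.182677    0.25917776] [[ 0.23   0.973 -0.003]
 [ 0.973 -0.23   0.002]
 [ 0.001 -0.003 -1.   ]] [0.06 0.08 4.12]
```

>>> apply_moves --plan "0.04 0.05 0.6 0 0 0;0 0 0.7 0 0 0;0 0 0.7 0 0 0;0 0 0.7 0 0 0;0 0 0.7 0 0 0;0 0 0.4 0 0 0;0 0 0.2 0 0 0;0 0 0.12 0 0 0;0 0 0 0 0 0;0 0 0 0 0 0"

```text
time_s: 24.03
position: [0.5319, -0.1796, 0.0558]
tcp_rot: [[0.226, 0.974, 0.001], [0.974, -0.226, -0.001], [-0.0, 0.001, -1.0]]
force: [1.1, -0.3, -1.0]
opening: 0.475
grasp_force: 30.0
```

>>> apply_moves --plan "0 0 0.02 0 0 0;0 0 0.02 0 0 0;0 0 0 0 0 0;0 0 0 0 0 0"

```text
time_s: 24.37
position: [0.5316, -0.1801, 0.0539]
tcp_rot: [[0.226, 0.974, 0.001], [0.974, -0.226, -0.001], [-0.0, 0.002, -1.0]]
force: [0.1, 0.1, -1.5]
opening: 0.477
grasp_force: 30.0
```

>>> apply_moves --plan "0 0 0.04 0 0 0;0 0 0.02 0 0 0;0 0 0 0 0 0;0 0 0 0 0 0"

```text
time_s: 24.7
position: [0.5312, -0.1799, 0.05]
tcp_rot: [[0.226, 0.974, 0.0], [0.974, -0.226, -0.0], [-0.0, 0.0, -1.0]]
force: [-0.4, 0.5, -1.7]
opening: 0.472
grasp_force: 30.0
```

>>> apply_moves --plan "0 0 0.02 0 0 0;0 0 0 0 0 0;0 0 0 0 0 0"

```text
time_s: 24.95
position: [0.5312, -0.1799, 0.05]
tcp_rot: [[0.226, 0.974, 0.0], [0.974, -0.226, -0.0], [-0.0, 0.0, -1.0]]
force: [-1.9, 0.7, 6.6]
opening: 0.473
grasp_force: 30.0
```

>>> apply_moves --plan "0 0 0 0 0 0;0 0 0 0 0 0;0 0 0 0 0 0;0 0 0 0 0 0;0 0 0 0 0 0;0 0 0 0 0 0;0 0 0 0 0 0;0 0 0 0 0 0" --gripper 0.65

```text
time_s: 25.62
position: [0.5312, -0.1798, 0.049]
tcp_rot: [[0.226, 0.974, -0.0], [0.974, -0.226, 0.0], [0.0, -0.0, -1.0]]
force: [-0.1, -0.0, -0.9]
opening: 0.819
grasp_force: 0.0
```

>>> apply_moves --plan "0 0 -0.3 0 0 0;0 0 -0.6 0 0 0;0 0 -0.7 0 0 0;0 0 -0.7 0 0 0;0 0 -0.6 0 0 0;0 0 -0.4 0 0 0;0 0 -0.2 0 0 0;0 0 0 0 0 0;0 0 0 0 0 0"

```text
time_s: 26.37
position: [0.5308, -0.1796, 0.2235]
tcp_rot: [[0.226, 0.974, -0.001], [0.974, -0.226, 0.0], [0.0, -0.001, -1.0]]
force: [-0.4, 0.5, -1.7]
opening: 0.823
grasp_force: 0.0
```

```bash
python3 - <<'E'
from h import *
s,im=shot("w7"); print(s["position"],s["time_s"],step((.580,.041,.222),s))
print(bore(im,(.5313,-.1805),.078,s,4),bore(im,(.513,-.2577),.06,s,4))
E
```

```text
[ 0.530775   -0.17957947  0.22354317] 26.3667 [ 4.52 -0.04  0.03]
(array([322.5, 189.2]), array([ 0.5307, -0.1797])) None
```

>>> apply_moves --plan "0.7 0 0 0 0 0;0.7 -0.01 0 0 0 0;0.7 -0.01 0 0 0 0;0.7 -0.01 0 0 0 0;0.7 -0.01 0 0 0 0;0.6 0 0 0 0 0;0.4 0 0 0 0 0;0 0 0 0 0 0;0 0 0 0 0 0" --gripper 0.65

```text
time_s: 27.17
position: [0.579, 0.0408, 0.2218]
tcp_rot: [[0.224, 0.975, -0.004], [0.975, -0.224, -0.0], [-0.001, -0.004, -1.0]]
force: [-0.1, -1.3, 0.8]
opening: 0.826
grasp_force: 0.0
```

```bash
python3 - <<'E'
from h import *
s,im=shot("w8"); print(s["position"],s["time_s"])
b=bore(im,(.580,.041),.082,s); print(b,step((*b[1],.052),s),proj((.6785,.041,.048),s))
cv2.imwrite("pics/w8.png",im[:,:,::-1])
E
```

```text
[0.57898342 0.04075946 0.22181273] 27.1667
(array([323.1, 189.1]), array([0.5793, 0.0419])) [0.03 0.02 3.4 ] [409.13248534 164.41016977]
```

View pics/w8.png

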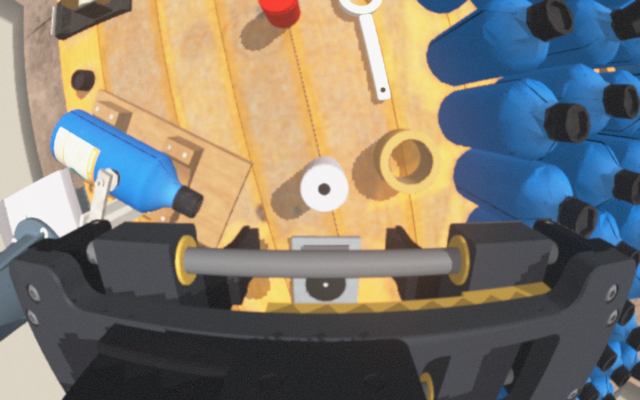

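spacer_82 is at (324,188) and the tape roll at (406,162). At TCP z of about 0.052 the fingertips stay above the roll's 48 mm top.

>>> apply_moves --plan "0.02 0.02 0.5 0 0 0;0 0 0.6 0 0 0;0 0 0.6 0 0 0;0 0 0.6 0 0 0;0 0 0.5 0 0 0;0 0 0.3 0 0 0;0 0 0.2 0 0 0;0 0 0.08 0 0 0;0 0 0 0 0 0;0 0 0 0 0 0"

```text
time_s: 28.05
position: [0.5819, 0.0399, 0.0556]
tcp_rot: [[0.227, 0.974, 0.001], [0.974, -0.227, -0.0], [0.0, 0.001, -1.0]]
force: [-0.3, 0.7, -0.0]
opening: 0.823
grasp_force: 0.0
```

>>> apply_moves --plan "0 0 0 0 0 0;0 0 0 0 0 0;0 0 0 0 0 0;0 0 0 0 0 0;0 0 0 0 0 0;0 0 0 0 0 0;0 0 0 0 0 0;0 0 0 0 0 0;0 0 0 0 0 0" --gripper -1

```text
time_s: 28.8
position: [0.581, 0.0407, 0.0555]
tcp_rot: [[0.226, 0.974, -0.001], [0.974, -0.226, 0.0], [0.0, -0.001, -1.0]]
force: [-1.9, 0.3, 6.3]
opening: 0.544
grasp_force: 30.0
```

>>> apply_moves --plan "0 0 -0.3 0 0 0;0 0 -0.6 0 0 0;0 0 -0.7 0 0 0;0 0 -0.6 0 0 0;0 0 -0.4 0 0 0;0 0 -0.2 0 0 0;0 0 0 0 0 0;0 0 0 0 0 0"

```text
time_s: 29.47
position: [0.5808, 0.0406, 0.1941]
tcp_rot: [[0.226, 0.974, -0.001], [0.974, -0.226, 0.0], [-0.0, -0.001, -1.0]]
force: [0.7, 0.6, -3.1]
opening: 0.542
grasp_force: 30.0
```

```bash
python3 - <<'E'
from h import *
s=bot.read_state(); print(s["position"],s["tcp_rot"].round(3),s["opening"]*87,step((.5495,-.1022,.2),s))
E
```

```text
[0.58076845 0.04059109 0.19414867] [[ 0.226  0.974 -0.001]
 [ 0.974 -0.226  0.   ]
 [-0.    -0.001 -1.   ]] 47.14113170860966 [-2.92  0.04 -0.12]
```

>>> apply_moves --plan "-0.4 0.01 0 0 0 0;-0.7 0.01 0 0 0 0;-0.7 0.01 0 0 0 0;-0.7 0.01 0 0 0 0;-0.4 0 0 0 0 0;0 0 0 0 0 0;0 0 0 0 0 0;0 0 0 0 0 0"

```text
time_s: 30.13
position: [0.5494, -0.1003, 0.1933]
tcp_rot: [[0.227, 0.974, -0.003], [0.974, -0.227, 0.002], [0.001, -0.004, -1.0]]
force: [-0.6, 0.1, -2.9]
opening: 0.549
grasp_force: 30.0
```

>>> apply_moves --plan "0 0 0.4 0 0 0;0 0 0.6 0 0 0;0 0 0.6 0 0 0;0 0 0.4 0 0 0;0 0 0.2 0 0 0;0 0 0.1 0 0 0;0 0 0 0 0 0;0 0 0 0 0 0"

```text
time_s: 30.8
position: [0.5513, -0.1008, 0.0806]
tcp_rot: [[0.226, 0.974, 0.001], [0.974, -0.226, -0.0], [-0.0, 0.001, -1.0]]
force: [-0.1, 0.1, -2.9]
opening: 0.543
grasp_force: 30.0
```

>>> apply_moves --plan "-0.03 -0.02 0.1 0 0 0;0 0 0.06 0 0 0;0 0 0.03 0 0 0;0 0 0 0 0 0;0 0 0 0 0 0"

```text
time_s: 31.22
position: [0.5492, -0.1025, 0.0708]
tcp_rot: [[0.227, 0.974, 0.0], [0.974, -0.227, -0.0], [0.0, 0.0, -1.0]]
force: [-0.0, 0.8, -3.4]
opening: 0.546
grasp_force: 30.0
```

>>> apply_moves --plan "0 0 0.02 0 0 0;0 0 0 0 0 0;0 0 0 0 0 0"

```text
time_s: 31.47
position: [0.5493, -0.1024, 0.0696]
tcp_rot: [[0.226, 0.974, 0.0], [0.974, -0.226, -0.0], [-0.0, 0.0, -1.0]]
force: [-0.1, -0.1, -2.5]
opening: 0.546
grasp_force: 30.0
```

>>> apply_moves --plan "0 0 0.02 0 0 0;0 0 0 0 0 0;0 0 0 0 0 0"

```text
time_s: 31.72
position: [0.5493, -0.1025, 0.0695]
tcp_rot: [[0.226, 0.974, 0.0], [0.974, -0.226, -0.0], [-0.0, 0.001, -1.0]]
force: [-1.5, 0.7, 6.1]
opening: 0.542
grasp_force: 30.0
```

>>> apply_moves --plan "0 0 0 0 0 0;0 0 0 0 0 0;0 0 0 0 0 0;0 0 0 0 0 0;0 0 0 0 0 0;0 0 0 0 0 0;0 0 0 0 0 0;0 0 0 0 0 0" --gripper 0.7

```text
time_s: 32.38
position: [0.5492, -0.1024, 0.0685]
tcp_rot: [[0.226, 0.974, -0.0], [0.974, -0.226, 0.0], [0.0, -0.0, -1.0]]
force: [0.0, -1.0, -0.2]
opening: 0.848
grasp_force: 0.0
```

>>> apply_moves --plan "0 0 -0.3 0 0 0;0 0 -0.6 0 0 0;0 0 -0.7 0 0 0;0 0 -0.7 0 0 0;0 0 -0.6 0 0 0;0 0 -0.4 0 0 0;0 0 -0.2 0 0 0;-0.5 0 0 0 0 0;-0.5 0 0 0 0 0;-0.5 0 0 0 0 0"

```text
time_s: 33.22
position: [0.5316, -0.1755, 0.2431]
tcp_rot: [[0.225, 0.974, -0.001], [0.974, -0.225, 0.0], [0.0, -0.001, -1.0]]
force: [-0.3, -0.6, -0.3]
opening: 0.849
grasp_force: 0.0
```

>>> apply_moves --plan "-0.5 0 0 0 0 0;-0.5 0 0 0 0 0;0 0 0 0 0 0;0 0 0 0 0 0;0 0 0 0 0 0"

```text
time_s: 33.63
position: [0.5203, -0.2234, 0.2427]
tcp_rot: [[0.227, 0.974, -0.002], [0.974, -0.227, 0.002], [0.001, -0.002, -1.0]]
force: [0.4, 0.7, -0.4]
opening: 0.845
grasp_force: 0.0
```

```bash
python3 - <<'E'
from h import *
s,im=shot("w9"); print(s["position"],s["time_s"])
for P,z in [((.5495,-.1022),.096),((.5313,-.1805),.078),((.513,-.2588),.06),((.4948,-.337),.042)]: print(bore(im,P,z,s,4))
E
```

```text
[ 0.52033868 -0.22341161  0.24266392] 33.6333
(array([322.7,  65.4]), array([ 0.5489, -0.1009]))
(array([323.1, 143.9]), array([ 0.531 , -0.1796]))
(array([323.4, 211.7]), array([ 0.5132, -0.2576]))
None
```

View pics/w9.png

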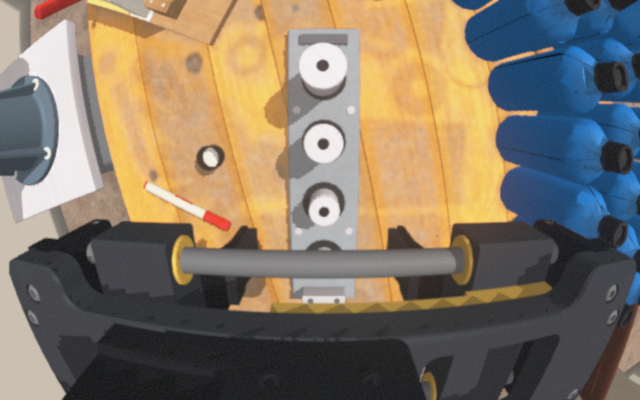

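The wrist view shows spacers 82, 64 and 46 upright at (323,65), (323,144) and (323,212), all within 2 mm of their pads. spacer_28 is hidden behind the gripper rod here, but it was on its pad when last checked and hasn't been touched since. Handing in.

```bash
python3 -c "
from rig import bot
print(bot.hand_in())"
```

```text
the job is handed in; nothing more can be done
None
```

All four spacers stand upright on their pads in height order from the stop block (28, 46, 64, 82 mm), each measured within about 3 mm of its pad centre; I did not touch the tape roll, and the job was handed in at about 34 s with no verdict returned.

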